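# Clamp a turned spindle in the drilling jig

### The job

Take the turned wooden spindle from its rest, lay it in the two steel V-blocks of the drilling jig and slide it along them until it bears firmly, but not hard, against the steel end stop. Then swing the strap over and press its pad firmly but gently down onto the spindle, so that it stays clamped, seated in both Vs and home against the stop; let go of everything. Do not ram the spindle or the strap, and leave the tin, the jar and the bowl where they stand.

Things in the scene. Friction and masses are not known exactly. Their poses are not given: they have to be found in the camera images.
- spindle: Turned hardwood cylinder, 36 mm diameter, 240 mm long, about 0.18 kg, flat ends, three thin dark lines round it; either end may go first. Origin at its centre, x along its axis. At the start it lies level in the rest, axis 52 mm above the bench; grasp it across, near its middle (no support within 70 mm of the rest's middle).
- rest: Fixed wooden rest: a 210 x 85 x 10 mm plywood board with two 18 mm thick notched wooden pieces, 68 mm wide and 46 mm high, at x = -85 and +85 mm. Origin on the bench under its middle, x along its length, z up. The spindle lies in the notches along x, shifted by up to 10 mm.
- jig: Fixed drilling jig: 285 x 125 x 12 mm plywood base with two steel V-blocks, an end stop and a strap clamp. Origin on the bench, x along the Vs towards the end stop, z up. A seated spindle has its axis at y = 0, z = 62 mm. Between the V-blocks it is open down to the base. The open strap takes up x = -106 to -74 mm: keep the gripper clear of it while laying the spindle.
- v_rear (a point): Middle of the V-block under the strap, at the height of a seated 36 mm spindle's axis: jig x = -90, y = 0, z = 62 mm. 90 degree V, mouth 47 mm wide; block 30 mm thick along x, 68 mm wide, top 60 mm high.
- v_front (a point): The same point of the other, identical V-block, near the end stop: jig x = +75, y = 0, z = 62 mm.
- strap_hinge (a point): Point on the strap's hinge axis, which runs along the jig's x: jig x = -90, y = +50, z = 92 mm, between two cheeks 92 mm high.
- strap (a joint): Swing of the strap about its hinge, rad. 0: level, its pad just bearing on a seated 36 mm spindle; grows as it opens, 1.57 upright, 2.0 fully open, leaning out to the jig's +y. It starts between 1.6 and 1.95. The hinge is stiff (0.4 N m of friction) and stays where it is left; with no spindle it goes down to -0.15.
- strap_handle (a point): Centre of the black round cross handle at the strap's free end, 100 mm from the hinge axis: a cylinder 16 mm in diameter, 32 mm long, axis parallel to the hinge. Can be pinched from above by its end faces (it turns and may shift up to 10 mm between the fingers as the strap swings) or pushed. Strap: steel bar 24 x 8 mm. Closed: centre at the jig's x = -90, y = -50, z = 92 mm.
- tin: Closed steel paint tin, 86 mm diameter, 100 mm high, beyond the work; leave alone. Origin at the centre of its underside.
- jar: Small jar with a blue lid, 60 mm diameter, 85 mm high; leave alone. Origin at the centre of its underside.
- bowl: Turned wooden bowl, 140 mm diameter, 62 mm high; leave alone. Origin at the centre of its underside.
- stop_face (a point): Middle of the working face of the upright steel end stop on the jig, at the spindle axis' height: jig x = +120, y = 0, z = 62 mm; the face looks to the jig's -x. Stop 56 mm wide, 22 mm thick, top 86 mm above the bench; rigid. A spindle home against it has its centre at the jig's x = 0.
- strap_pad (a point): Middle of the lower face of the rubber pad (24 x 22 x 8 mm) under the strap, 50 mm from the hinge axis and 12 mm below the strap's centre plane; it presses on the spindle above v_rear.

How it is judged:
By the outcome, as a careful person would: the job done as asked, in the order asked, and still so for the second after the job is handed in, with the robot touching nothing.
It also fails if it takes over 72 s, if anything falls off the work surface, if the arm or the gripper's body presses on something with over 40 N, if the wrist force passes 120 N, or if a joint passes its speed limit or range.

### The arm

A 6-joint arm with a two-finger parallel gripper is mounted at the origin on the work surface. World frame = base frame: x ahead of the robot, y to its left, z up, the work surface at z = 0. Lengths are in m, angles in rad, forces in N, time in s.
With the tool pointing down it reaches from about 0.35 to 0.975 m from the base axis. Payload 4.9 kg.
Tool frame: the origin (TCP) lies on the centre line of the jaws, within the pads' length; the fingertips stand tips_ahead ahead of it and the grasp point (between the pads) lies 2 mm behind it (tips_ahead is the distance from the TCP to the fingertips, in m); z points along the fingers, y is the line along which they close (so a half turn about z gives the same grasp; the last joint's range is limited). The gripper opens to 85 mm and grips with 20 to 120 N. Pads are 22 mm wide; open, the fingers measure 114 mm over their backs; the gripper's body (76 mm by 85 mm) begins 54 mm behind the grasp point. The pads swing forward as they close: fully open they stand 13 mm farther back than shut.
Start: joints at [1.049, 0.053, 1.613, -0, 1.476, -0.119], TCP at [0.245, 0.575, 0.248] pointing down, gripper open.
Joint ranges: [-3.01, 3.01], [-1.01, 2.22], [0.06, 2.58], [-1.02, 4.17], [0.09, 2.62], [-3.14, 3.14]. Speed limits (rad/s): [2.57, 2.57, 3.14, 3.14, 3.14, 3.14].

### API

Orientations are given as a unit quaternion [x, y, z, w].
In Python, from workcell import * gives the robot as it stands.
- The arm moves only by the tool servo_tool, never from a script. Its argument "moves" is a list that holds one entry, the list of rows, each a list of 6 numbers: the shift along the tool's x, y, z as a fraction of full scale, then the turn, a rotation vector about the tool's x, y, z as a fraction of full scale. In form: [[[dx, dy, dz, ax, ay, az], ...]]. A call has 1 to 20 rows; each row shifts and turns the commanded pose from where the row before left it, along the tool's axes as they then stand; what a row does not reach is not made up. Full scale, the value 1, is 0.04 m for a shift and 0.1 rad for a turn. A row lasts 1/10 s, in which the tool goes at most 50 mm and 8.59 degrees, less where a joint would pass 70% of its speed; a pose out of reach is approached as far as the arm can. A call with a number of a shift or a turn outside -1 to 1 is refused whole. A call with a gripper value outside its range is refused whole. "fingers" is the gripper's target within -1 to 1 (shut at 1, half-way at 0, fully open at -1), set as the call begins (left out, the last holds). The fingers move at their own pace and stop on an object; "force" is the grip in N (left out, the last holds). Time passes only in rows, so rows that do not move let the fingers close. It gives the time, the measured TCP pose, the force, the opening and the grip force at its end, in the units of the state.
- sense(): the state, without advancing time (a new reading comes with each control period).
- grab_frame(name): name is "scene" or "top" or "wrist"; returns the picture (420x560x3 uint8, blue, green, red); there is no depth.
- camera_model(name): a dict with "fov_y" (degrees; the focal length in pixels is half the picture's height over the tangent of half this angle, whatever the lens; pixels are square), "cx", "cy" (the principal point, pixels), "dist_coeffs" ([k1, k2, p1, p2, k3] as OpenCV has them; the pictures are not rectified), "origin" and "attitude" of the camera in the world. Camera axes: x right, y down, z forward; pixel columns grow to the right and rows downward; lengths in m; the calibration is good to about 2 mm. A picture is of the moment at which its call begins: read the wrist's pose just before it. camera_model takes no time and is no camera call; for the wrist camera it gives the pose at the moment of the call.
- hand_in(): hands the job in; it is judged then, once.
The state is a dict: "t": time; "q": joint angles; "qd": joint speeds; "joint_torque": joint torques, N m; "position": TCP position; "eef_rot": TCP orientation; "force": force on the tool from outside, world axes, zero at the start; "ft_torque": the same for the moment, N m; "gripper_width": finger opening in m; "finger_force": force on a finger pad.
Only numpy, scipy, OpenCV 4.12 (cv2) and the standard library are available. Lean on these libraries where they do the work, as an engineer would, in place of code of your own. Each camera call takes 0.05 s, during which the arm holds its last target. There are 200 camera calls.

## Working session

There is one attempt and no reset: what is moved stays moved. The work goes in short steps, Python scripts to look and compute and a tool call to move; the robot and the scene stay as the last step left them, time stands still between calls to the robot, and variables do not carry over. Pictures are saved under pics/ and viewed, at most 12 in all, crops included, and the job is handed in when it is done.

Besides the shell and the picture viewer there is one more tool, called after ">>>" by a JSON object that holds its "method" and its "body". servo_tool: Moves the arm, as the interface text tells. Shift numbers are shares of 0.04 m and turn numbers shares of 0.1 rad, none past 1 either way. Its arguments: {"type":"object","properties":{"moves":{"type":"array","items":{"type":"array","items":{"type":"array","items":{"type":"number"}}}},"fingers":{"type":"number"},"force":{"type":"number"}},"required":["moves"]}

```bash
ls; mkdir -p pics; python3 - <<'E'
from workcell import *
import cv2
s=sense(); print(s)
for n in ("scene","top"):
    cv2.imwrite(f"pics/{n}0.png",grab_frame(n)); print(n,camera_model(n))
E
```

```text
pics
{'t': 0.0, 'q': array([ 1.04899894e+00,  5.33672612e-02,  1.61430305e+00, -2.82859263e-05,
        1.47604754e+00, -1.18978413e-01]), 'qd': array([ 7.31270661e-04,  1.06952522e-03, -6.73585331e-04,  9.58721399e-05,
        5.63333074e-04,  3.45302329e-04]), 'joint_torque': array([-1.25024893e-03, -3.93687129e+01, -3.70172381e+01, -1.11821232e-04,
        7.29892374e-03, -1.10685187e-05]), 'position': array([0.24469851, 0.57444885, 0.24705116]), 'eef_rot': array([ 2.00049087e-01,  9.79785300e-01, -1.01295693e-03, -3.21286436e-04]), 'force': array([-0.14907222,  0.44158822,  0.29180176]), 'ft_torque': array([ 0.0486501 , -0.00306705, -0.03920552]), 'finger_force': 0.0, 'gripper_width': 0.08542016925748462}
scene {'fov_y': 51.33638889025672, 'cx': 282.4424471003477, 'cy': 208.3384176689655, 'dist_coeffs': array([-0.0360801,  0.       ,  0.       ,  0.       ,  0.       ]), 'origin': array([ 1.14182494, -0.72075281,  0.79603992]), 'attitude': array([ 0.86340068,  0.26217908, -0.13544003, -0.40921558])}
top {'fov_y': 49.31845439598039, 'cx': 274.5111457406414, 'cy': 211.15942175131704, 'dist_coeffs': array([-0.07918323,  0.        ,  0.        ,  0.        ,  0.        ]), 'origin': array([ 0.37074341, -0.02517455,  1.20257502]), 'attitude': array([ 0.70446001, -0.69977042,  0.08145489, -0.08615425])}
```

```bash
python3 - <<'E'
import cv2
for n in ("scene","top"):
    cv2.imwrite(f"pics/{n}0b.png",cv2.resize(cv2.imread(f"pics/{n}0.png"),(800,600),interpolation=cv2.INTER_CUBIC))
E
```

```text
(no output)
```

View pics/top0b.png

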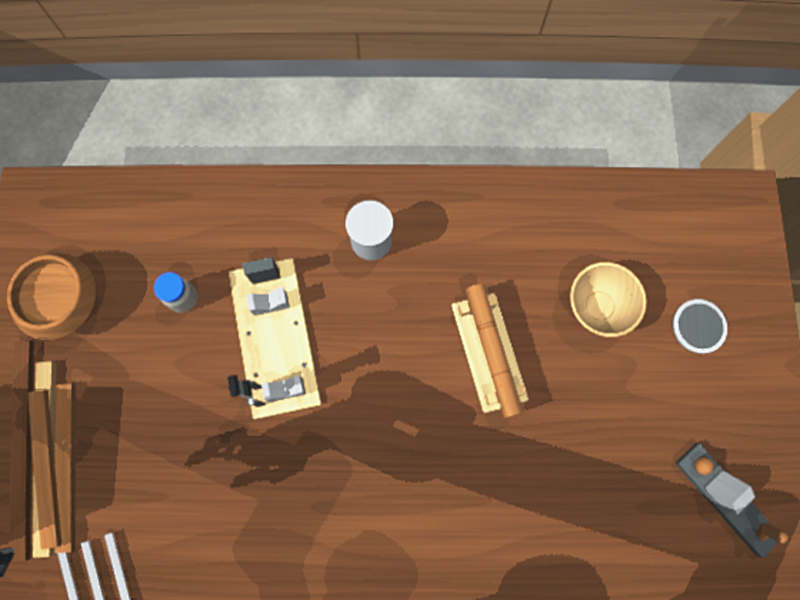

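View pics/scene0b.png

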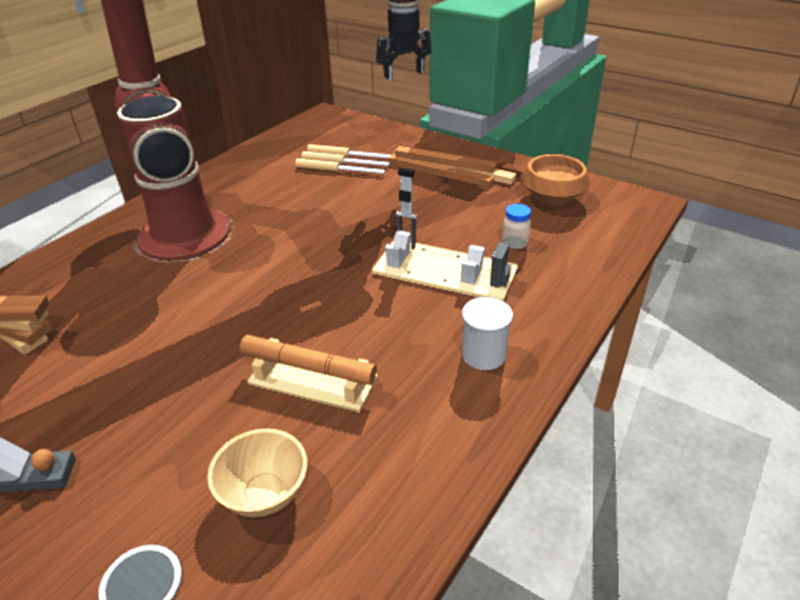

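The top view (800x600) shows the jig base with corners near (230,269), (292,259), (320,405) and (253,419), and the stop at its far end. The spindle runs from (477,287) to (512,413). The strap is open to the left, with its handle near (236,385). I'll enlarge both for exact pixels.

```bash
cat > h.py <<'E'
import numpy as np, cv2
from workcell import *
from scipy.spatial.transform import Rotation as R
def K(c):
    f=210/np.tan(np.radians(c["fov_y"]/2)); return np.array([[f,0,c["cx"]],[0,f,c["cy"]],[0,0,1.]])
def ray(c,uv,z):
    p=cv2.undistortPoints(np.array([[uv]],float),K(c),c["dist_coeffs"])[0,0]
    d=R.from_quat(c["attitude"]).apply([p[0],p[1],1]); o=np.array(c["origin"]); return o+d*(z-o[2])/d[2]
def proj(c,P):
    r=R.from_quat(c["attitude"]).inv(); q=r.apply(np.atleast_2d(P)-c["origin"])
    return cv2.projectPoints(q,np.zeros(3),np.zeros(3),K(c),c["dist_coeffs"])[0][:,0]
E
python3 - <<'E'
import cv2,numpy as np
im=cv2.imread("pics/top0.png")
a=im[175:300,150:240]; b=im[190:300,310:378]
A=cv2.resize(a,None,fx=4.8,fy=4.8,interpolation=cv2.INTER_CUBIC)
B=cv2.resize(b,None,fx=4.8,fy=4.8,interpolation=cv2.INTER_CUBIC)
o=np.zeros((600,800,3),np.uint8); o[:600,:432]=A; o[:528,440:440+B.shape[1]]=B[:528]
cv2.imwrite("pics/crop.png",o)
E
```

```text
(no output)
```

View pics/crop.png

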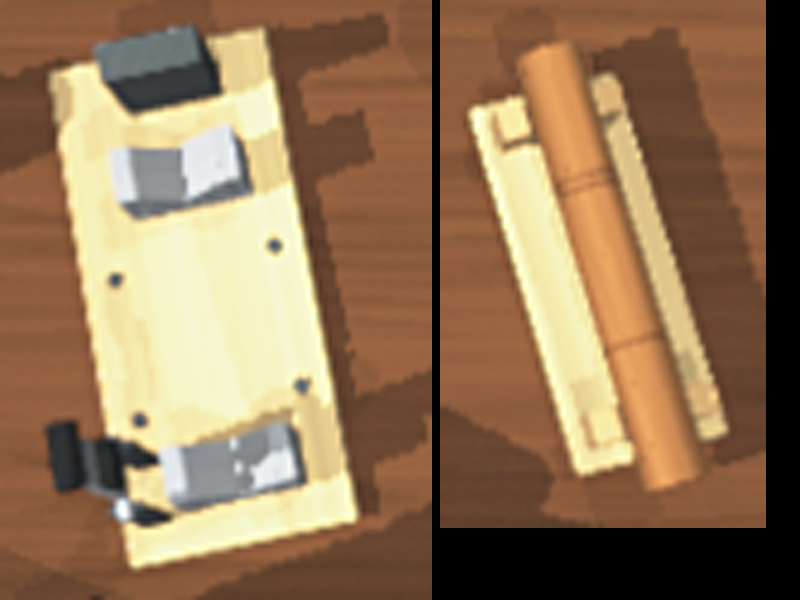

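```bash
python3 - <<'E'
from h import *
from scipy.optimize import least_squares
c=camera_model("top")
px=np.array([(50,72),(268,28),(357,518),(132,568),(97,42),(193,27),(215,68),(112,82)])/4.8+[150,175]
L=np.array([(.1425,.0625,.012),(.1425,-.0625,.012),(-.1425,-.0625,.012),(-.1425,.0625,.012),(.142,.028,.086),(.142,-.028,.086),(.12,-.028,.086),(.12,.028,.086)])
def W(p,L): return R.from_euler('z',p[2]).apply(L)+[p[0],p[1],0]
f=lambda p:(proj(c,W(p,L))-px).ravel()
r=least_squares(f,[.5,.2,.1]); print("jig",r.x,np.degrees(r.x[2])); print(r.fun.reshape(-1,2).round(1))
m=lambda u,v:np.array([310+(u-440)/4.8,190+v/4.8])
for n,(u,v) in dict(far=(548,46),near=(675,484),eL=(520,58),eR=(575,42),nL=(645,490),nR=(705,472)).items(): print(n,ray(c,m(u,v),.052).round(4))
pr=np.array([m(*q) for q in [(470,107),(612,73),(727,435),(580,475)]])
Lr=np.array([(.105,.0425,.01),(.105,-.0425,.01),(-.105,-.0425,.01),(-.105,.0425,.01)])
r=least_squares(lambda p:(proj(c,W(p,Lr))-pr).ravel(),[.5,-.2,.1]); print("rest",r.x,r.fun.round(1))
for n,u,v in [("tin",370,223),("jar",171,288)]: print(n,ray(c,(u*.7,v*.7),.1 if n=="tin" else .085))
s=sense(); cw=camera_model("wrist"); Rt=R.from_quat(s["eef_rot"]); print("wristcam in tool",Rt.inv().apply(cw["origin"]-s["position"]),(Rt.inv()*R.from_quat(cw["attitude"])).as_matrix().round(3), cw["fov_y"])
print(Rt.as_matrix().round(3), Rt.as_matrix()[:,1], [k for k in dir() if 'tip' in k])
import workcell; print([k for k in dir(workcell) if k[0]!='_'])
E
```

```text
jig [0.5840145  0.1983544  0.20143301] 11.541261253507663
[[ 2.5  1.9]
 [ 2.2  2.5]
 [ 1.3  4. ]
 [ 0.6  2.8]
 [-1.  -2.1]
 [ 0.4 -3.1]
 [-2.9 -3.6]
 [-3.  -2.4]]
far [ 0.6813 -0.1673  0.052 ]
near [ 0.4462 -0.2285  0.052 ]
eL [ 0.6745 -0.1519  0.052 ]
eR [ 0.6836 -0.182   0.052 ]
nL [ 0.4431 -0.2127  0.052 ]
nR [ 0.4525 -0.2443  0.052 ]
rest [ 0.56581863 -0.19648706  0.27081029] [-0.2  0.5  0.4 -0.4  0.2 -0.3 -0.4  0.2]
tin [0.78242386 0.02395543 0.1       ]
jar [0.66413774 0.37914608 0.085     ]
wristcam in tool [ 0.06711947  0.00039871 -0.12667543] [[ 0.    -0.963 -0.27 ]
 [ 1.    -0.     0.   ]
 [-0.    -0.27   0.963]] 64.19954825065282
[[-0.92   0.392 -0.001]
 [ 0.392  0.92  -0.002]
 [ 0.    -0.002 -1.   ]] [ 0.39196542  0.91997788 -0.00195038] ['tips_ahead']
['PlanningError', 'camera_model', 'grab_frame', 'hand_in', 'sense', 'tips_ahead']
```

```bash
python3 - <<'E'
from h import *
from scipy.optimize import least_squares
c=camera_model("top")
px=np.array([(50,72),(268,28),(357,518),(132,568),(97,42),(193,27),(215,68),(112,82),(110,148),(235,127),(297,425),(160,450)])/4.8+[150,175]
L=np.array([(.1425,.0625,.012),(.1425,-.0625,.012),(-.1425,-.0625,.012),(-.1425,.0625,.012),(.142,.028,.086),(.142,-.028,.086),(.12,-.028,.086),(.12,.028,.086),(.09,.034,.06),(.09,-.034,.06),(-.075,-.034,.06),(-.075,.034,.06)])
def W(p):
    l=L.copy(); l[:4,:2]+=p[3:5]; return R.from_euler('z',p[2]).apply(l)+[p[0],p[1],0]
f=lambda p:(proj(c,W(p))-px).ravel()
r=least_squares(f,[.5,.2,.1,0,0]); print("jig",r.x,np.degrees(r.x[2])); print(r.fun.reshape(-1,2).round(1))
np.save("jig.npy",r.x)
J=lambda P:R.from_euler('z',r.x[2]).apply(P)+[r.x[0],r.x[1],0]
for P in [(0,0,.062),(-.09,.05,.092)]: print(J(P))
# handle angle
h=np.array([65,455])/4.8+[150,175]
for a in np.arange(1.5,2.01,.05): print(round(a,2),(proj(c,J((-.09,.05-.1*np.cos(a),.092+.1*np.sin(a))))-h).round(1))
print(tips_ahead)
E
```

```text
jig [0.57742835 0.19216367 0.21766946 0.01614439 0.00773157] 12.471541247436816
[[ 0.2 -0.2]
 [-0.3 -0.4]
 [ 0.3  0.5]
 [-0.2  0. ]
 [ 0.4  0.7]
 [ 1.8 -0.6]
 [-1.4 -1.1]
 [-1.4  0.4]
 [ 0.7  0.8]
 [ 0.4 -0.2]
 [-1.2 -0.1]
 [ 0.7  0.2]]
[0.57742835 0.19216367 0.062     ]
[0.47875431 0.22154792 0.092     ]
1.5 [[ 6. -0.]]
1.55 [[3.7 0.4]]
1.6 [[1.5 0.9]]
1.65 [[-0.6  1.3]]
1.7 [[-2.8  1.8]]
1.75 [[-4.8  2.3]]
1.8 [[-6.9  2.8]]
1.85 [[-8.9  3.3]]
1.9 [[-10.8   3.8]]
1.95 [[-12.6   4.3]]
2.0 [[-14.4   4.8]]
0.017
```

>>> {"method": "servo_tool", "body": {"moves": [[[-0.83,-0.45,-0.1,0,0,0],[-0.83,-0.45,-0.1,0,0,0],[-0.83,-0.45,-0.1,0,0,0],[-0.83,-0.45,-0.1,0,0,0],[-0.83,-0.45,-0.1,0,0,0],[-0.83,-0.45,-0.1,0,0,0],[-0.83,-0.45,-0.1,0,0,0],[-0.83,-0.45,-0.1,0,0,0],[-0.83,-0.45,-0.1,0,0,0],[-0.83,-0.45,-0.1,0,0,0],[-0.83,-0.45,-0.1,0,0,0],[-0.83,-0.45,-0.1,0,0,0],[-0.83,-0.45,-0.1,0,0,0]]]}}

```text
t: 1.4
position: [0.5508, 0.1891, 0.2999]
eef_rot: [0.2, 0.98, -0.0, -0.0]
force: [-0.0, 0.1, -0.1]
gripper_width: 0.0853
finger_force: 0.0
```

>>> {"method": "servo_tool", "body": {"moves": [[[0,0,0,0,0,1],[0,0,0,0,0,1],[0,0,0,0,0,1],[0,0,0,0,0,1],[0,0,0,0,0,1],[0,0,0,0,0,1],[0,0,0,0,0,1],[0,0,0,0,0,1],[0,0,0,0,0,1],[0,0,0,0,0,1],[0,0,0,0,0,1],[0,0,0,0,0,1],[0,0,0,0,0,1],[0,0,0,0,0,1],[0,0,0,0,0,1],[0,0,0,0,0,1],[0,0,0,0,0,1],[0,0,0,0,0,1],[0,0,0,0,0,1],[0,0,0,0,0,1]]]}}

```text
t: 3.4
position: [0.55, 0.1904, 0.2996]
eef_rot: [0.933, 0.359, -0.001, -0.0]
force: [0.2, 0.2, 0.2]
gripper_width: 0.0856
finger_force: 0.0
```

>>> {"method": "servo_tool", "body": {"moves": [[[0,0,0,0,0,1],[0,0,0,0,0,1],[0,0,0,0,0,1],[0,0,0,0,0,1],[0,0,0,0,0,1],[0,0,0,0,0,0.2],[0,0,0,0,0,0],[0,0,0,0,0,0]]]}}

```text
t: 4.2
position: [0.5502, 0.1905, 0.3001]
eef_rot: [0.994, 0.11, -0.0, 0.0]
force: [0.2, 0.1, 0.0]
gripper_width: 0.0859
finger_force: 0.0
```

```bash
python3 - <<'E'
from h import *
s=sense(); c=camera_model("wrist"); im=grab_frame("wrist"); cv2.imwrite("pics/w1.png",im)
np.save("w1.npy",dict(c),allow_pickle=True)
cv2.imwrite("pics/w1b.png",cv2.resize(im,(800,600),interpolation=cv2.INTER_CUBIC))
print(s["t"],s["position"],s["q"],R.from_quat(s["eef_rot"]).as_matrix().round(3))
E
```

```text
4.2 [0.55021761 0.19047536 0.30006621] [ 2.05509351e-01 -7.39049058e-02  1.65285518e+00 -5.10099448e-05
  1.56304635e+00  1.55618218e+00] [[ 0.976  0.218 -0.   ]
 [ 0.218 -0.976 -0.   ]
 [-0.     0.    -1.   ]]
```

View pics/w1b.png

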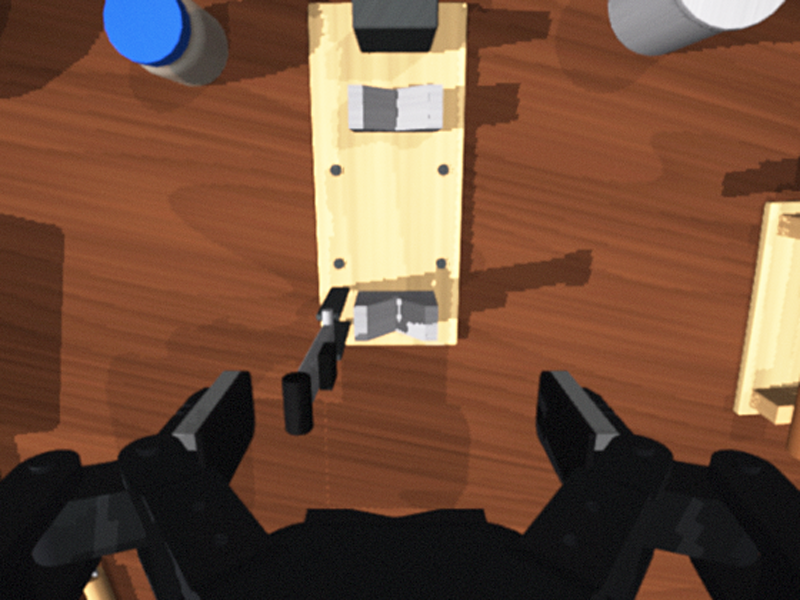

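The wrist view shows the jig square to the image. The base's right corners are at (467,3) and (457,344), the front V at (349–442, 86–128), the rear V's near edge at y≈340, and the handle at about (298,403).

```bash
python3 - <<'E'
from h import *
from scipy.optimize import least_squares
c=np.load("w1.npy",allow_pickle=True).item(); p0=np.load("jig.npy")
px=np.array([(309,4),(467,3),(457,344),(349,86),(442,85),(442,128),(350,130),(437,339),(357,341)])*.7
L=np.array([(.1425,.0625,.012),(.1425,-.0625,.012),(-.1425,-.0625,.012),(.09,.034,.06),(.09,-.034,.06),(.06,-.034,.06),(.06,.034,.06),(-.105,-.034,.06),(-.105,.034,.06)])
def W(p):
    l=L.copy(); l[:3,:2]+=p[3:5]; return R.from_euler('z',p[2]).apply(l)+[p[0],p[1],0]
r=least_squares(lambda p:(proj(c,W(p))-px).ravel(),p0); print("jig",r.x,p0); print(r.fun.reshape(-1,2).round(1))
np.save("jig2.npy",r.x)
J=lambda P:R.from_euler('z',r.x[2]).apply(P)+[r.x[0],r.x[1],0]
h=np.array([298,403])*.7
for a in np.arange(1.5,2.01,.05): print(round(a,2),(proj(c,J((-.09,.05-.1*np.cos(a),.092+.1*np.sin(a))))-h).round(1))
E
```

```text
jig [0.58285435 0.19631088 0.22597685 0.01491049 0.00585938] [0.57742835 0.19216367 0.21766946 0.01614439 0.00773157]
[[-1.  -0.1]
 [ 0.5 -0.2]
 [ 0.6  0.6]
 [-0.6 -0.5]
 [ 0.9 -0.2]
 [ 0.4  0.4]
 [-0.5 -0.7]
 [ 1.   1.3]
 [-1.1  0.2]]
1.5 [[14.8 -0.1]]
1.55 [[8.4 0. ]]
1.6 [[2. 0.]]
1.65 [[-4.3 -0.1]]
1.7 [[-10.5  -0.5]]
1.75 [[-16.5  -0.9]]
1.8 [[-22.4  -1.5]]
1.85 [[-28.   -2.3]]
1.9 [[-33.4  -3.2]]
1.95 [[-38.6  -4.2]]
2.0 [[-43.5  -5.4]]
```

>>> {"method": "servo_tool", "body": {"moves": [[[-0.145,0.8,0.21,0,0,0],[-0.145,0.8,0.21,0,0,0],[-0.145,0.8,0.21,0,0,0],[-0.145,0.8,0.21,0,0,0],[-0.145,0.8,0.21,0,0,0],[-0.145,0.8,0.21,0,0,0],[-0.145,0.8,0.21,0,0,0],[-0.145,0.8,0.21,0,0,0],[-0.145,0.8,0.21,0,0,0],[-0.145,0.8,0.21,0,0,0],[-0.145,0.8,0.21,0,0,0],[-0.145,0.8,0.21,0,0,0],[0,0,0,0,0,-0.4],[0,0,0,0,0,0],[0,0,0,0,0,0]]]}}

```text
t: 5.75
position: [0.5658, -0.1993, 0.1996]
eef_rot: [0.992, 0.129, 0.0, -0.0]
force: [1.1, 0.1, -0.5]
gripper_width: 0.0857
finger_force: 0.0
```

```bash
python3 - <<'E'
from h import *
s=sense(); c=camera_model("wrist"); im=grab_frame("wrist"); cv2.imwrite("pics/w2.png",im)
np.save("w2.npy",dict(c),allow_pickle=True)
cv2.imwrite("pics/w2b.png",cv2.resize(im,(800,600),interpolation=cv2.INTER_CUBIC))
print(s["t"],s["position"],R.from_quat(s["eef_rot"]).as_matrix().round(3))
E
```

```text
5.75 [ 0.56579603 -0.1992963   0.1996269 ] [[ 0.967  0.256  0.   ]
 [ 0.256 -0.967  0.   ]
 [ 0.    -0.    -1.   ]]
```

View pics/w2b.png

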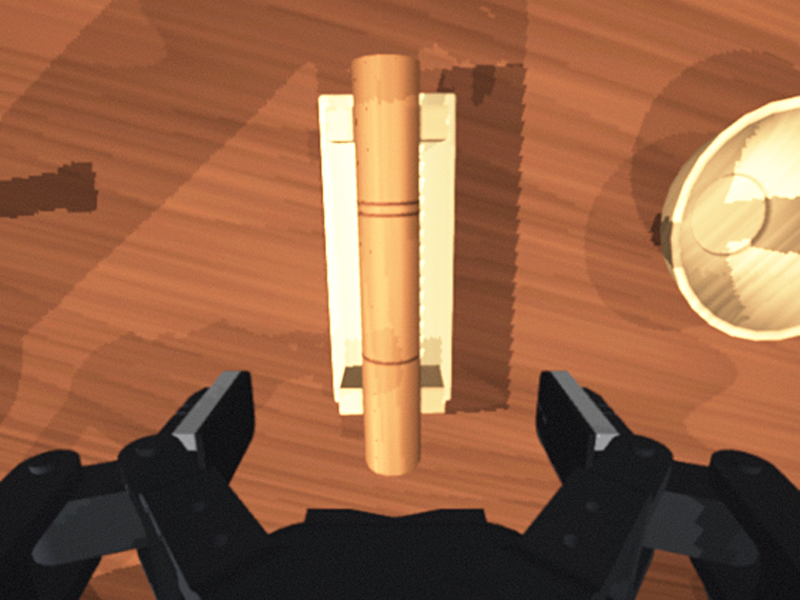

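The spindle's midline runs from (386,60) to (393,465) in the 800-px picture, and the jaws straddle it.

```bash
python3 - <<'E'
from h import *
c=np.load("w2.npy",allow_pickle=True).item()
a=ray(c,(386*.7,60*.7),.052);b=ray(c,(393*.7,465*.7),.052)
print(a,b,np.linalg.norm(a-b),(a+b)/2,np.arctan2(*(a-b)[[1,0]]))
for u in [(352,60),(420,60),(366,465),(420,465)]: print(ray(c,np.array(u)*.7,.056))
s=sense();m=(a+b)/2
print(R.from_quat(s["eef_rot"]).inv().apply(m-s["position"]))
E
```

```text
[ 0.68268438 -0.16393162  0.052     ] [ 0.44551365 -0.23027351  0.052     ] 0.2462746367219835 [ 0.56409901 -0.19710257  0.052     ] 0.2727509548780461
[ 0.67746764 -0.14705965  0.056     ]
[ 0.68650195 -0.18130944  0.056     ]
[ 0.44369806 -0.21246748  0.056     ]
[ 0.45276277 -0.24667756  0.056     ]
[-0.00128648 -0.00234944  0.14778509]
```

>>> {"method": "servo_tool", "body": {"moves": [[[-0.03,-0.06,0.4,0,0,-0.13],[0,0,0.5,0,0,0],[0,0,0.5,0,0,0],[0,0,0.5,0,0,0],[0,0,0.5,0,0,0],[0,0,0.5,0,0,0],[0,0,0.4,0,0,0],[0,0,0.3,0,0,0],[0,0,0.14,0,0,0],[0,0,0,0,0,0],[0,0,0,0,0,0]]]}}

```text
t: 6.9
position: [0.5645, -0.1977, 0.0507]
eef_rot: [0.991, 0.136, 0.001, 0.0]
force: [0.1, -0.0, -0.1]
gripper_width: 0.0854
finger_force: 0.0
```

>>> {"method": "servo_tool", "body": {"moves": [[[0,0,0,0,0,0],[0,0,0,0,0,0],[0,0,0,0,0,0],[0,0,0,0,0,0],[0,0,0,0,0,0],[0,0,0,0,0,0],[0,0,0,0,0,0],[0,0,0,0,0,0],[0,0,0,0,0,0],[0,0,0,0,0,0]]], "fingers": 1, "force": 30}}

```text
t: 7.9
position: [0.5639, -0.1964, 0.0506]
eef_rot: [0.991, 0.135, -0.0, -0.001]
force: [-2.5, 4.9, 5.3]
gripper_width: 0.0352
finger_force: 29.9
```

>>> {"method": "servo_tool", "body": {"moves": [[[0,0,-0.2,0,0,0],[0,0,-0.4,0,0,0],[0,0,-0.7,0,0,0],[0,0,-0.8,0,0,0],[0,0,-0.8,0,0,0],[0,0,-0.6,0,0,0],[0,0,-0.5,0,0,0],[0,0,-0.2,0,0,0],[0,0,0,0,0,0]]]}}

```text
t: 8.8
position: [0.5647, -0.1979, 0.2202]
eef_rot: [0.991, 0.135, 0.002, 0.001]
force: [0.6, -0.3, -1.9]
gripper_width: 0.0353
finger_force: 30.2
```

>>> {"method": "servo_tool", "body": {"moves": [[[0.11,-0.4,0,0,0,0],[0.23,-0.78,0,0,0,0],[0.23,-0.78,0,0,0,0],[0.23,-0.78,0,0,0,0],[0.23,-0.78,0,0,0,0],[0.23,-0.78,0,0,0,0],[0.23,-0.78,0,0,0,0],[0.23,-0.78,0,0,0,0],[0.23,-0.78,0,0,0,0],[0.23,-0.78,0,0,0,0],[0.23,-0.78,0,0,0,0],[0.2,-0.75,0,0,0,0],[0.1,-0.4,0,0,0,0.2],[0,0,0,0,0,0.27],[0,0,0,0,0,0],[0,0,0,0,0,0],[0,0,0,0,0,0]]]}}

```text
t: 10.5
position: [0.5678, 0.1911, 0.2175]
eef_rot: [0.994, 0.112, -0.0, 0.0]
force: [-0.4, -0.7, -1.4]
gripper_width: 0.0352
finger_force: 30.4
```

```bash
python3 - <<'E'
from h import *
s=sense(); c=camera_model("wrist"); im=grab_frame("wrist"); cv2.imwrite("pics/w3.png",im)
np.save("w3.npy",dict(c),allow_pickle=True)
p=np.load("jig2.npy"); J=lambda P:R.from_euler('z',p[2]).apply(P)+[p[0],p[1],0]
cv2.imwrite("pics/w3b.png",cv2.resize(im,(800,600),interpolation=cv2.INTER_CUBIC))
print(s["t"],s["position"],s["force"],s["gripper_width"],R.from_quat(s["eef_rot"]).as_matrix().round(3))
E
```

```text
10.5 [0.56784143 0.19111509 0.21751595] [-0.35653116 -0.69705177 -1.40459996] 0.03519500630832624 [[ 0.975  0.222 -0.001]
 [ 0.222 -0.975 -0.   ]
 [-0.001  0.    -1.   ]]
```

View pics/w3b.png

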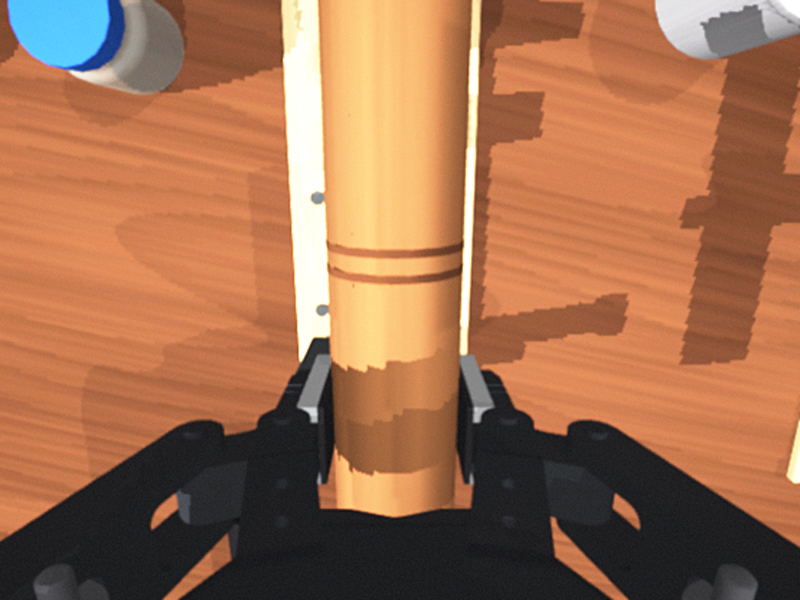

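```bash
python3 - <<'E'
from h import *
c=np.load("w3.npy",allow_pickle=True).item(); p=np.load("jig2.npy"); s=sense()
Rz=R.from_euler('z',p[2]).inv(); tj=lambda P:Rz.apply(P-[p[0],p[1],0]).round(4)
for u in [(285,40),(299,340),(478,30),(464,340)]: print("base",tj(ray(c,np.array(u)*.7,.012)))
for u in [(394.5,20),(395,200),(396.5,470)]: print("sp",tj(ray(c,np.array(u)*.7,.2195)))
print("screws",tj(ray(c,np.array([317,198])*.7,.012)),tj(ray(c,np.array([322,310])*.7,.012)))
c1=np.load("w1.npy",allow_pickle=True).item()
for u in [(336,170),(443,170),(339,263),(441,263)]:print("w1 screw",tj(ray(c1,np.array(u)*.7,.012)))
print("tcp",tj(s["position"]))
E
```

```text
base [0.1295 0.0675 0.012 ]
base [-0.0735  0.0692  0.012 ]
base [ 0.135 -0.055  0.012]
base [-0.0737 -0.0532  0.012 ]
sp [ 0.0864 -0.0022  0.2195]
sp [ 0.0443 -0.0022  0.2195]
sp [-0.0362 -0.0025  0.2195]
screws [0.0301 0.0511 0.012 ] [-0.0502  0.051   0.012 ]
w1 screw [0.0303 0.0505 0.012 ]
w1 screw [ 0.0298 -0.0396  0.012 ]
w1 screw [-0.0496  0.0508  0.012 ]
w1 screw [-0.0501 -0.0394  0.012 ]
tcp [-0.0157 -0.0017  0.2177]
```

>>> {"method": "servo_tool", "body": {"moves": [[[0,-0.06,0.2,0,0,0.05],[0,0,0.5,0,0,0],[0,0,0.6,0,0,0],[0,0,0.6,0,0,0],[0,0,0.6,0,0,0],[0,0,0.5,0,0,0],[0,0,0.4,0,0,0],[0,0,0.2,0,0,0],[0,0,0.1,0,0,0],[0,0,0.05,0,0,0],[0,0,0,0,0,0]]]}}

```text
t: 11.65
position: [0.568, 0.1944, 0.0687]
eef_rot: [0.994, 0.11, 0.001, -0.0]
force: [-0.3, -0.1, -2.2]
gripper_width: 0.0354
finger_force: 30.4
```

>>> {"method": "servo_tool", "body": {"moves": [[[0,0,0.03,0,0,0],[0,0,0.03,0,0,0],[0,0,0.03,0,0,0],[0,0,0.02,0,0,0],[0,0,0,0,0,0]]]}}

```text
t: 12.15
position: [0.5673, 0.1942, 0.0634]
eef_rot: [0.994, 0.11, -0.0, 0.0]
force: [0.6, 0.1, -2.6]
gripper_width: 0.0349
finger_force: 30.4
```

>>> {"method": "servo_tool", "body": {"moves": [[[0,0,0.025,0,0,0],[0,0,0.025,0,0,0],[0,0,0,0,0,0],[0,0,0,0,0,0]]]}}

```text
t: 12.55
position: [0.5674, 0.1943, 0.0614]
eef_rot: [0.994, 0.11, -0.0, 0.0]
force: [0.1, 0.6, -2.4]
gripper_width: 0.0349
finger_force: 30.4
```

>>> {"method": "servo_tool", "body": {"moves": [[[0,0,0.025,0,0,0],[0,0,0,0,0,0],[0,0,0,0,0,0]]]}}

```text
t: 12.85
position: [0.5676, 0.1943, 0.0608]
eef_rot: [0.994, 0.11, 0.0, 0.0]
force: [-0.4, -0.2, -0.1]
gripper_width: 0.0353
finger_force: 30.5
```

>>> {"method": "servo_tool", "body": {"moves": [[[0,0,0.02,0,0,0],[0,0,0,0,0,0],[0,0,0,0,0,0]]]}}

```text
t: 13.15
position: [0.5677, 0.1943, 0.0607]
eef_rot: [0.994, 0.11, 0.0, 0.0]
force: [-2.9, -1.2, 5.7]
gripper_width: 0.0352
finger_force: 31.0
```

>>> {"method": "servo_tool", "body": {"moves": [[[0,0,-0.02,0,0,0],[0,0,0,0,0,0],[0,0,0,0,0,0],[0,0,0,0,0,0],[0,0,0,0,0,0]]], "fingers": 0.0}}

```text
t: 13.65
position: [0.5674, 0.1943, 0.0603]
eef_rot: [0.994, 0.11, -0.0, -0.0]
force: [-0.5, -0.5, -0.4]
gripper_width: 0.0431
finger_force: 0.0
```

>>> {"method": "servo_tool", "body": {"moves": [[[0,0,0,0,0,0],[0,0,0,0,0,0],[0,0,0,0,0,0],[0,0,0,0,0,0],[0,0,0,0,0,0],[0,0,0,0,0,0]]], "fingers": 1, "force": 25}}

```text
t: 14.25
position: [0.5674, 0.1942, 0.0605]
eef_rot: [0.994, 0.11, -0.0, 0.0]
force: [-0.7, 0.1, 0.4]
gripper_width: 0.0354
finger_force: 25.0
```

>>> {"method": "servo_tool", "body": {"moves": [[[0.02,0,0,0,0,0],[0.04,0,0,0,0,0],[0.04,0,0,0,0,0],[0.04,0,0,0,0,0],[0.04,0,0,0,0,0],[0.04,0,0,0,0,0],[0.02,0,0,0,0,0],[0,0,0,0,0,0]]]}}

```text
t: 15.05
position: [0.5756, 0.196, 0.0605]
eef_rot: [0.994, 0.11, -0.002, 0.0]
force: [-6.8, -3.2, 5.5]
gripper_width: 0.0355
finger_force: 25.5
```

>>> {"method": "servo_tool", "body": {"moves": [[[0.02,0,-0.02,0,0,0],[0,0,0,0,0,0],[0,0,0,0,0,0]]]}}

```text
t: 15.35
position: [0.5775, 0.1966, 0.0609]
eef_rot: [0.994, 0.11, -0.0, -0.0]
force: [0.1, 0.6, -1.4]
gripper_width: 0.0352
finger_force: 25.1
```

>>> {"method": "servo_tool", "body": {"moves": [[[0.02,0,0,0,0,0],[0,0,0,0,0,0],[0,0,0,0,0,0]]]}}

```text
t: 15.65
position: [0.5784, 0.1967, 0.0612]
eef_rot: [0.994, 0.11, -0.0, -0.0]
force: [-0.2, -0.0, -1.6]
gripper_width: 0.0353
finger_force: 25.1
```

>>> {"method": "servo_tool", "body": {"moves": [[[0.02,0,0.005,0,0,0],[0.02,0,0,0,0,0],[0,0,0,0,0,0],[0,0,0,0,0,0]]]}}

```text
t: 16.05
position: [0.58, 0.1971, 0.0611]
eef_rot: [0.994, 0.11, 0.0, 0.0]
force: [-0.4, -0.3, -1.4]
gripper_width: 0.0351
finger_force: 25.1
```

>>> {"method": "servo_tool", "body": {"moves": [[[0.02,0,0,0,0,0],[0,0,0,0,0,0],[0,0,0,0,0,0]]]}}

```text
t: 16.35
position: [0.5804, 0.1972, 0.0609]
eef_rot: [0.994, 0.11, -0.0, 0.0]
force: [-1.8, 0.4, -2.1]
gripper_width: 0.0352
finger_force: 25.1
```

>>> {"method": "servo_tool", "body": {"moves": [[[0.02,0,0,0,0,0],[0,0,0,0,0,0],[0,0,0,0,0,0]]]}}

```text
t: 16.65
position: [0.5804, 0.1971, 0.0607]
eef_rot: [0.994, 0.11, -0.002, 0.0]
force: [-4.3, -2.4, 0.6]
gripper_width: 0.0356
finger_force: 25.3
```

>>> {"method": "servo_tool", "body": {"moves": [[[0.015,0,0,0,0,0],[0,0,0,0,0,0],[0,0,0,0,0,0]]]}}

```text
t: 16.95
position: [0.5804, 0.1971, 0.0607]
eef_rot: [0.994, 0.11, -0.002, 0.0]
force: [-6.7, -1.5, 3.1]
gripper_width: 0.0352
finger_force: 25.4
```

>>> {"method": "servo_tool", "body": {"moves": [[[0.015,0,0,0,0,0],[0,0,0,0,0,0],[0,0,0,0,0,0]]]}}

```text
t: 17.25
position: [0.5804, 0.1972, 0.0607]
eef_rot: [0.994, 0.11, -0.003, 0.001]
force: [-9.5, -4.4, 3.6]
gripper_width: 0.035
finger_force: 25.6
```

>>> {"method": "servo_tool", "body": {"moves": [[[0,0,0,0,0,0],[0,0,0,0,0,0],[0,0,0,0,0,0],[0,0,0,0,0,0],[0,0,0,0,0,0],[0,0,0,0,0,0]]], "fingers": -0.3}}

```text
t: 17.85
position: [0.5828, 0.1977, 0.0612]
eef_rot: [0.994, 0.11, 0.0, -0.0]
force: [-0.8, -0.1, -0.3]
gripper_width: 0.0557
finger_force: 0.0
```

>>> {"method": "servo_tool", "body": {"moves": [[[0,0,-0.15,0,0,0],[0,0,-0.3,0,0,0],[0,0,-0.5,0,0,0],[0,0,-0.8,0,0,0],[0,0,-0.8,0,0,0],[0,0,-0.8,0,0,0],[0,0,-0.8,0,0,0],[0,0,-0.5,0,0,0],[0,0,-0.3,0,0,0],[0,0,0,0,0,0],[0,0,0,0,0,0]]]}}

```text
t: 18.95
position: [0.5823, 0.1976, 0.2584]
eef_rot: [0.994, 0.11, -0.001, 0.0]
force: [0.2, 0.2, -1.1]
gripper_width: 0.0556
finger_force: 0.0
```

```bash
python3 - <<'E'
from h import *
s=sense(); c=camera_model("wrist"); im=grab_frame("wrist"); cv2.imwrite("pics/w4.png",im)
np.save("w4.npy",dict(c),allow_pickle=True)
cv2.imwrite("pics/w4b.png",cv2.resize(im,(800,600),interpolation=cv2.INTER_CUBIC))
print(s["t"],s["position"],s["q"],R.from_quat(s["eef_rot"]).as_matrix().round(3))
E
```

```text
18.95 [0.58226514 0.19760591 0.25836921] [ 2.06214533e-01  2.38881513e-02  1.62570125e+00 -1.18852892e-05
  1.49303284e+00  1.55721629e+00] [[ 0.976  0.218 -0.001]
 [ 0.218 -0.976 -0.   ]
 [-0.001 -0.    -1.   ]]
```

View pics/w4b.png

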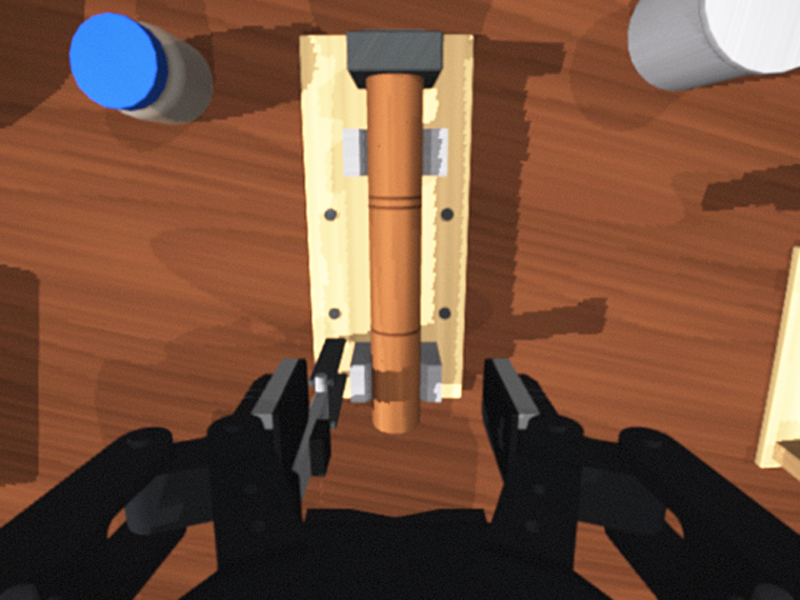

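The spindle is home: its far end meets the stop at (394,75), its near end is at (397,430), and it lies straight in both Vs. Now I'll refine the jig pose and get the handle position.

```bash
python3 - <<'E'
from h import *
from scipy.optimize import least_squares
c=np.load("w4.npy",allow_pickle=True).item(); p0=np.load("jig2.npy")
px=np.array([(300,36),(473,35),(461,397),(344,129),(447,129),(447,174),(344,175),(441,402),(351,402),(348,32),(441,32),(396,200),(396.5,380)])*.7
L=np.array([(.1425,.0625,.012),(.1425,-.0625,.012),(-.1425,-.0625,.012),(.09,.034,.06),(.09,-.034,.06),(.06,-.034,.06),(.06,.034,.06),(-.105,-.034,.06),(-.105,.034,.06),(.142,.028,.086),(.142,-.028,.086),(.0485,0,.062),(-.06,0,.062)])
w=np.ones((13,2)); w[-2:,1]=0
def W(p):
    l=L.copy(); l[:3,:2]+=p[3:5]; return R.from_euler('z',p[2]).apply(l)+[p[0],p[1],0]
r=least_squares(lambda p:((proj(c,W(p))-px)*w).ravel(),p0); print("jig",r.x); print(r.fun.reshape(-1,2).round(1))
p=np.array([*r.x[:2],r.x[2]]); np.save("jig3.npy",r.x)
J=lambda P:R.from_euler('z',p[2]).apply(P)+[p[0],p[1],0]
c1=np.load("w1.npy",allow_pickle=True).item()
h=np.array([298,404])*.7
for a in (1.55,1.6,1.65,1.7): print(round(a,2),J((-.09,.05-.1*np.cos(a),.092+.1*np.sin(a))),(proj(c1,J((-.09,.05-.1*np.cos(a),.092+.1*np.sin(a))))-h).round(1))
s=sense();T=R.from_quat(s["eef_rot"])
print(J((-.09,-.05,.092)),T.inv().apply(J((-.09,.053,.192))-s["position"]))
E
```

```text
jig [0.58269868 0.19668006 0.22402566 0.01477257 0.00609756]
[[-1.  -0.3]
 [ 0.8 -0.2]
 [ 0.3  0.9]
 [-0.9  0.1]
 [ 0.6 -0.2]
 [-0.1  1.6]
 [ 0.   1.2]
 [ 0.2 -0.4]
 [ 0.1 -0.1]
 [-1.6 -0.8]
 [ 2.2 -1.1]
 [-0.3 -0. ]
 [-0.3 -0. ]]
1.55 [0.48430183 0.22340901 0.19197838] [[ 7.7 -0.7]]
1.6 [0.48319118 0.22828352 0.19195736] [[ 1.3 -0.7]]
1.65 [0.48208214 0.2331509  0.1916865 ] [[-5.  -0.9]]
1.7 [0.4809775  0.23799901 0.19116648] [[-11.2  -1.2]]
[0.50605551 0.12793543 0.092     ] [-0.0895128  -0.05163133  0.06569999]
```

>>> {"method": "servo_tool", "body": {"moves": [[[-0.45,-0.26,0,0,0,0],[-0.45,-0.26,0,0,0,0],[-0.45,-0.26,0,0,0,0],[-0.45,-0.26,0,0,0,0],[-0.44,-0.25,0,0,0,0]]]}}

```text
t: 19.5
position: [0.4823, 0.2284, 0.2568]
eef_rot: [0.994, 0.11, -0.002, 0.0]
force: [-0.4, -0.3, 0.4]
gripper_width: 0.0556
finger_force: 0.0
```

>>> {"method": "servo_tool", "body": {"moves": [[[0,0,0,0,0,-0.98],[0,0,0,0,0,-0.98],[0,0,0,0,0,-0.98],[0,0,0,0,0,-0.98],[0,0,0,0,0,-0.98],[0,0,0,0,0,-0.98],[0,0,0,0,0,-0.98],[0,0,0,0,0,-0.98],[0,0,0,0,0,-0.98],[0,0,0,0,0,-0.98],[0,0,0,0,0,-0.98],[0,0,0,0,0,-0.98],[0,0,0,0,0,-0.98],[0,0,0,0,0,-0.98],[0,0,0,0,0,-0.98],[0,0,0,0,0,-1],[0,0,0,0,0,0],[0,0,0,0,0,0]]]}}

```text
t: 21.3
position: [0.4834, 0.2283, 0.2577]
eef_rot: [0.626, 0.779, -0.001, -0.001]
force: [0.2, -0.0, -0.1]
gripper_width: 0.0553
finger_force: 0.0
```

```bash
python3 - <<'E'
from h import *
s=sense(); c=camera_model("wrist"); im=grab_frame("wrist"); cv2.imwrite("pics/w5.png",im)
np.save("w5.npy",dict(c),allow_pickle=True)
cv2.imwrite("pics/w5b.png",cv2.resize(im,(800,600),interpolation=cv2.INTER_CUBIC))
print(s["t"],s["position"],s["q"],R.from_quat(s["eef_rot"]).as_matrix().round(3))
p=np.load("jig3.npy"); J=lambda P:R.from_euler('z',p[2]).apply(P)+[p[0],p[1],0]
for a in (1.55,1.6,1.65,1.7): print(a,proj(c,J((-.09,.05-.1*np.cos(a),.092+.1*np.sin(a))))/.7)
E
```

```text
21.3 [0.48342037 0.22832865 0.25768986] [ 3.02030699e-01 -1.68768538e-01  1.80961303e+00 -1.83713512e-05
  1.50313977e+00  8.51263928e-02] [[-0.215  0.977 -0.002]
 [ 0.977  0.215 -0.001]
 [-0.    -0.002 -1.   ]]
1.55 [[391.72119088 338.44388428]]
1.6 [[391.6191845  327.40754874]]
1.65 [[391.52117477 316.05439858]]
1.7 [[391.4278535  304.45057483]]
```

View pics/w5b.png

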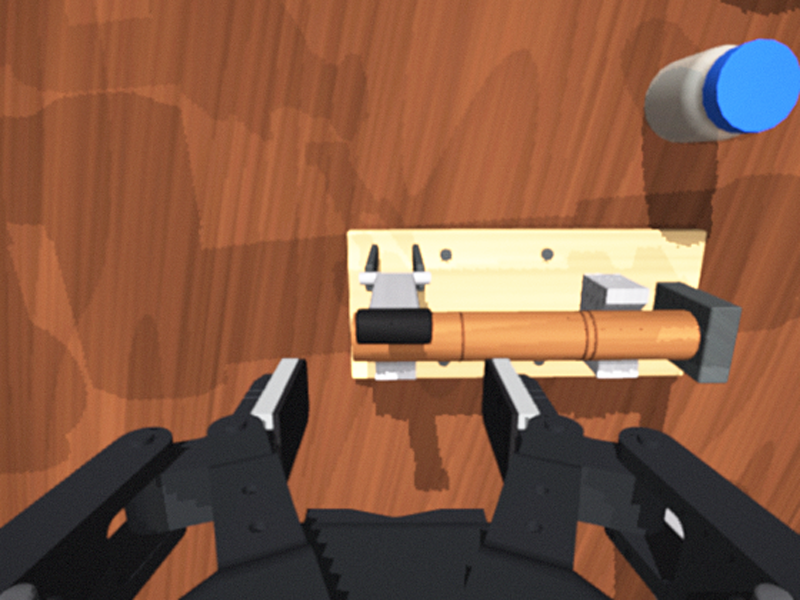

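The handle shows at (394,326), centred between the jaws, which matches a strap angle of 1.6. I'll lower over it and pinch.

>>> {"method": "servo_tool", "body": {"moves": [[[0.01,0,0.2,0,0,0],[0,0,0.4,0,0,0],[0,0,0.4,0,0,0],[0,0,0.4,0,0,0],[0,0,0.2,0,0,0],[0,0,0.1,0,0,0],[0,0,0,0,0,0],[0,0,0,0,0,0]]]}}

```text
t: 22.15
position: [0.4843, 0.229, 0.1917]
eef_rot: [0.626, 0.78, 0.0, 0.0]
force: [0.9, -0.3, 0.7]
gripper_width: 0.0554
finger_force: 0.0
```

>>> {"method": "servo_tool", "body": {"moves": [[[0,0,0,0,0,0],[0,0,0,0,0,0],[0,0,0,0,0,0],[0,0,0,0,0,0],[0,0,0,0,0,0],[0,0,0,0,0,0],[0,0,0,0,0,0]]], "fingers": 1, "force": 25}}

```text
t: 22.85
position: [0.4827, 0.2287, 0.1924]
eef_rot: [0.625, 0.78, -0.001, -0.001]
force: [-7.9, -2.2, 7.0]
gripper_width: 0.0315
finger_force: 25.8
```

>>> {"method": "servo_tool", "body": {"moves": [[[-0.12,-0.03,-0.02,0,0,0],[-0.25,0,0.02,0,0,0],[-0.25,0,0.05,0,0,0],[-0.24,0,0.08,0,0,0],[-0.23,0,0.1,0,0,0],[-0.22,0,0.12,0,0,0],[-0.2,0,0.14,0,0,0],[-0.12,0,0.1,0,0,0],[0,0,0,0,0,0],[0,0,0,0,0,0]]]}}

```text
t: 23.85
position: [0.4973, 0.164, 0.1698]
eef_rot: [0.626, 0.78, -0.001, 0.001]
force: [-3.6, -4.9, 7.3]
gripper_width: 0.0316
finger_force: 28.1
```

>>> {"method": "servo_tool", "body": {"moves": [[[-0.09,0,0.08,0,0,0],[-0.1,0,0.09,0,0,0],[-0.17,0,0.18,0,0,0],[-0.15,0,0.2,0,0,0],[-0.13,0,0.21,0,0,0],[-0.11,0,0.22,0,0,0],[-0.085,0,0.235,0,0,0],[-0.04,0,0.16,0,0,0],[-0.02,0,0.08,0,0,0],[0,0,0,0,0,0],[0,0,0,0,0,0]]]}}

```text
t: 24.95
position: [0.5053, 0.1286, 0.1104]
eef_rot: [0.626, 0.78, -0.001, 0.001]
force: [-1.7, -6.5, 3.1]
gripper_width: 0.0315
finger_force: 31.9
```

>>> {"method": "servo_tool", "body": {"moves": [[[0,0,0.06,0,0,0],[0,0,0.06,0,0,0],[0,0,0.06,0,0,0],[0,0,0.06,0,0,0],[0,0,0.06,0,0,0],[0,0,0,0,0,0],[0,0,0,0,0,0]]]}}

```text
t: 25.65
position: [0.5056, 0.1274, 0.0989]
eef_rot: [0.626, 0.78, -0.002, 0.002]
force: [-1.5, -12.1, 5.5]
gripper_width: 0.0312
finger_force: 32.8
```

>>> {"method": "servo_tool", "body": {"moves": [[[0,0,0.05,0,0,0],[0,0,0.03,0,0,0],[0,0,0,0,0,0],[0,0,0,0,0,0]]]}}

```text
t: 26.05
position: [0.5056, 0.1274, 0.0958]
eef_rot: [0.626, 0.78, -0.002, 0.002]
force: [-1.9, -11.6, 5.0]
gripper_width: 0.0315
finger_force: 33.0
```

>>> {"method": "servo_tool", "body": {"moves": [[[-0.05,0,0.02,0,0,0],[0,0,0.02,0,0,0],[0,0,0,0,0,0],[0,0,0,0,0,0]]]}}

```text
t: 26.45
position: [0.5057, 0.1272, 0.0941]
eef_rot: [0.626, 0.78, -0.001, 0.001]
force: [-3.1, -5.6, 5.7]
gripper_width: 0.0315
finger_force: 33.0
```

>>> {"method": "servo_tool", "body": {"moves": [[[0,0,0.03,0,0,0],[0,0,0,0,0,0],[0,0,0,0,0,0]]]}}

```text
t: 26.75
position: [0.5057, 0.1271, 0.0929]
eef_rot: [0.626, 0.78, -0.001, 0.001]
force: [-2.1, -4.7, 5.6]
gripper_width: 0.0313
finger_force: 33.1
```

Closed should come at a TCP height of about 0.090, so I'll use small steps and watch the upward force.

>>> {"method": "servo_tool", "body": {"moves": [[[-0.02,0,0.025,0,0,0],[0,0,0,0,0,0],[0,0,0,0,0,0]]]}}

```text
t: 27.05
position: [0.5057, 0.127, 0.0918]
eef_rot: [0.626, 0.78, -0.0, 0.0]
force: [-3.3, -2.8, 4.4]
gripper_width: 0.0315
finger_force: 33.1
```

>>> {"method": "servo_tool", "body": {"moves": [[[0,0,0.025,0,0,0],[0,0,0,0,0,0],[0,0,0,0,0,0]]]}}

```text
t: 27.35
position: [0.5057, 0.127, 0.0908]
eef_rot: [0.626, 0.78, -0.0, 0.0]
force: [-3.0, -2.4, 4.9]
gripper_width: 0.0313
finger_force: 33.1
```

>>> {"method": "servo_tool", "body": {"moves": [[[0,0,0.02,0,0,0],[0,0,0,0,0,0],[0,0,0,0,0,0]]]}}

```text
t: 27.65
position: [0.5057, 0.1269, 0.09]
eef_rot: [0.626, 0.78, -0.0, 0.0]
force: [-3.3, -3.5, 5.2]
gripper_width: 0.0314
finger_force: 33.2
```

>>> {"method": "servo_tool", "body": {"moves": [[[0,0,0.02,0,0,0],[0,0,0,0,0,0],[0,0,0,0,0,0]]]}}

```text
t: 27.95
position: [0.5057, 0.1269, 0.0892]
eef_rot: [0.626, 0.78, -0.0, 0.0]
force: [-2.9, -2.7, 5.2]
gripper_width: 0.0311
finger_force: 33.2
```

>>> {"method": "servo_tool", "body": {"moves": [[[0,0,0.02,0,0,0],[0,0,0,0,0,0],[0,0,0,0,0,0]]]}}

```text
t: 28.25
position: [0.5057, 0.1269, 0.0884]
eef_rot: [0.626, 0.78, -0.0, 0.0]
force: [-3.3, -3.0, 5.4]
gripper_width: 0.0313
finger_force: 33.2
```

>>> {"method": "servo_tool", "body": {"moves": [[[0,0,0.02,0,0,0],[0,0,0,0,0,0],[0,0,0,0,0,0]]]}}

```text
t: 28.55
position: [0.5057, 0.1269, 0.0876]
eef_rot: [0.626, 0.78, -0.0, 0.0]
force: [-2.3, -3.5, 5.3]
gripper_width: 0.0313
finger_force: 33.2
```

>>> {"method": "servo_tool", "body": {"moves": [[[0,0,0.02,0,0,0],[0,0,0,0,0,0],[0,0,0,0,0,0]]]}}

```text
t: 28.85
position: [0.5057, 0.1269, 0.0868]
eef_rot: [0.626, 0.78, -0.0, 0.0]
force: [-4.2, -3.2, 4.5]
gripper_width: 0.0311
finger_force: 33.3
```

>>> {"method": "servo_tool", "body": {"moves": [[[0,0,0.02,0,0,0],[0,0,0,0,0,0],[0,0,0,0,0,0]]]}}

```text
t: 29.15
position: [0.5057, 0.1269, 0.086]
eef_rot: [0.626, 0.78, -0.0, 0.0]
force: [-3.3, -2.7, 5.3]
gripper_width: 0.0312
finger_force: 33.3
```

>>> {"method": "servo_tool", "body": {"moves": [[[0,0,0.02,0,0,0],[0,0,0,0,0,0],[0,0,0,0,0,0]]]}}

```text
t: 29.45
position: [0.5057, 0.1269, 0.0852]
eef_rot: [0.626, 0.78, -0.0, 0.0]
force: [-3.6, -3.4, 5.7]
gripper_width: 0.0314
finger_force: 33.3
```

```bash
python3 - <<'E'
from h import *
im=grab_frame("scene"); cv2.imwrite("pics/s6.png",im)
c=camera_model("scene"); p=np.load("jig3.npy"); J=lambda P:R.from_euler('z',p[2]).apply(P)+[p[0],p[1],0]
u=proj(c,J((-.05,0,.08)))[0]; print(u, sense()["position"])
x,y=int(u[0]),int(u[1]); a=im[y-55:y+55,x-70:x+77]
cv2.imwrite("pics/s6b.png",cv2.resize(a,(800,600),interpolation=cv2.INTER_CUBIC))
E
```

```text
[290.04445543 164.88836625] [0.50570386 0.12688109 0.0851506 ]
```

View pics/s6b.png

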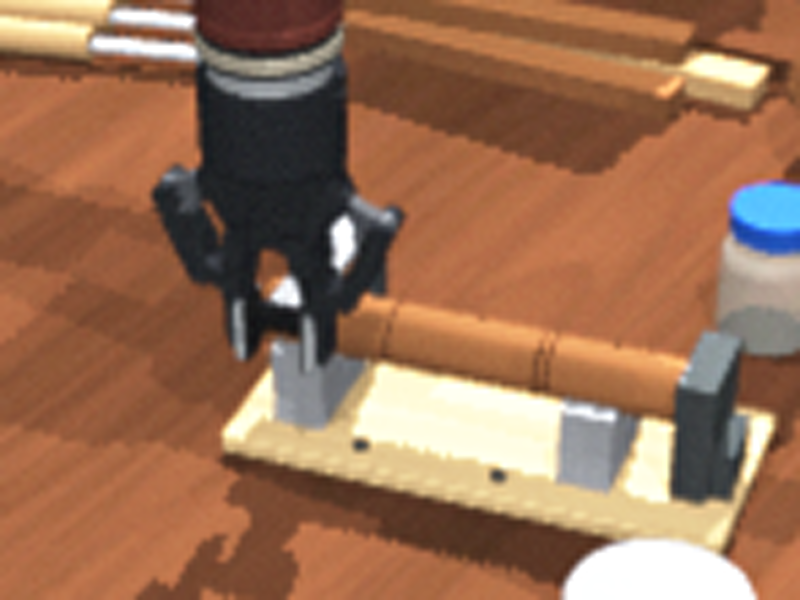

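>>> {"method": "servo_tool", "body": {"moves": [[[0,0,0.025,0,0,0],[0,0,0,0,0,0],[0,0,0,0,0,0]]]}}

```text
t: 29.8
position: [0.5057, 0.1269, 0.0841]
eef_rot: [0.626, 0.78, -0.0, 0.0]
force: [-3.7, -3.4, 4.0]
gripper_width: 0.0316
finger_force: 33.4
```

>>> {"method": "servo_tool", "body": {"moves": [[[0,0,0.025,0,0,0],[0,0,0,0,0,0],[0,0,0,0,0,0]]]}}

```text
t: 30.1
position: [0.5057, 0.1269, 0.0832]
eef_rot: [0.626, 0.78, -0.0, 0.0]
force: [-3.0, -2.8, 5.3]
gripper_width: 0.0315
finger_force: 33.4
```

>>> {"method": "servo_tool", "body": {"moves": [[[0,0,0,0,0,0],[0,0,0,0,0,0],[0,0,0,0,0,0],[0,0,0,0,0,0],[0,0,0,0,0,0]]], "fingers": -0.2}}

```text
t: 30.6
position: [0.5052, 0.1273, 0.0816]
eef_rot: [0.626, 0.78, -0.0, -0.0]
force: [0.4, 0.6, 0.4]
gripper_width: 0.0512
finger_force: 0.0
```

>>> {"method": "servo_tool", "body": {"moves": [[[0,0,-0.1,0,0,0],[0,0,-0.3,0,0,0],[0,0,-0.4,0,0,0],[0,0,-0.4,0,0,0],[0,0,-0.2,0,0,0],[0,0,0,0,0,0]]]}}

```text
t: 31.2
position: [0.5065, 0.1275, 0.14]
eef_rot: [0.626, 0.78, 0.001, 0.001]
force: [-1.8, -0.7, -0.7]
gripper_width: 0.0514
finger_force: 0.0
```

>>> {"method": "servo_tool", "body": {"moves": [[[0,0,0,0,0,0],[0,0,0,0,0,0],[0,0,0,0,0,0],[0,0,0,0,0,0],[0,0,0,0,0,0],[0,0,0,0,0,0],[0,0,0,0,0,0],[0,0,0,0,0,0]]], "fingers": 1}}

```text
t: 32.0
position: [0.5053, 0.1273, 0.1377]
eef_rot: [0.626, 0.78, 0.0, 0.0]
force: [-0.2, -0.1, -0.2]
gripper_width: 0.0002
finger_force: 0.0
```

```bash
python3 - <<'E'
from h import *
s=sense(); c=camera_model("wrist"); im=grab_frame("wrist")
np.save("w7.npy",dict(c),allow_pickle=True)
cv2.imwrite("pics/w7b.png",cv2.resize(im,(800,600),interpolation=cv2.INTER_CUBIC)); print(s["t"],s["position"])
E
```

```text
32.0 [0.50525982 0.12731859 0.13772731]
```

View pics/w7b.png

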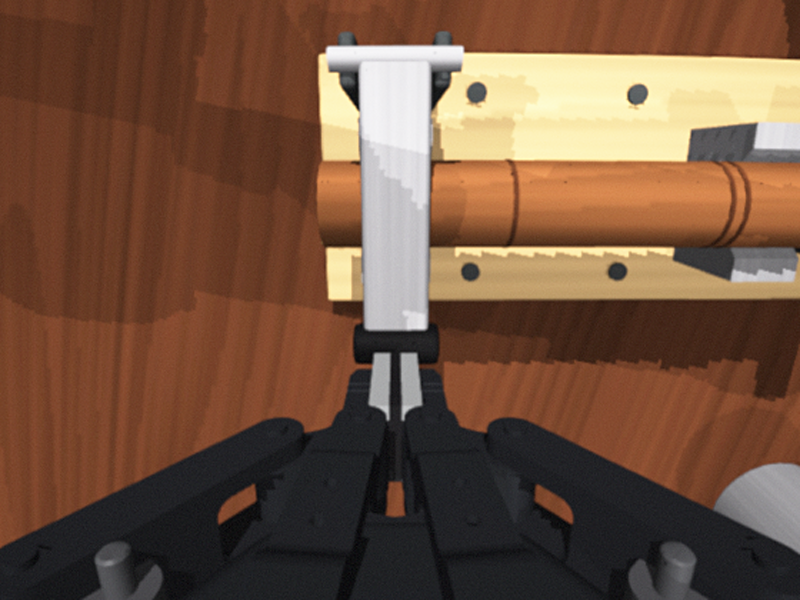

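The strap lies across the spindle, with the handle at (397,343) just under the closed fingertips. I'll press the handle gently from above.

>>> {"method": "servo_tool", "body": {"moves": [[[0,0,0.12,0,0,0],[0,0,0.12,0,0,0],[0,0,0.06,0,0,0],[0,0,0.03,0,0,0],[0,0,0.03,0,0,0],[0,0,0,0,0,0],[0,0,0,0,0,0]]]}}

```text
t: 32.75
position: [0.5053, 0.1273, 0.1234]
eef_rot: [0.626, 0.78, 0.0, 0.0]
force: [0.2, -0.6, 0.3]
gripper_width: -0.0001
finger_force: 0.0
```

```bash
python3 - <<'E'
from h import *
c=np.load("w7.npy",allow_pickle=True).item()
p=np.load("jig3.npy"); J=lambda P:R.from_euler('z',p[2]).apply(P)+[p[0],p[1],0]
for a in (-.1,-.05,0,.05,.1,.2): print(a,proj(c,J([(-.09+d,.05-.1*np.cos(a),.092+.1*np.sin(a)) for d in (-.016,0,.016)])).round(1).tolist(),np.array([.7*355,.7*397,.7*438,.7*343]))
print(proj(c,J((-.09,.05,.092)))/.7)
E
```

```text
-0.1 [[248.1, 233.6], [275.7, 233.5], [303.4, 233.3]] [248.5 277.9 306.6 240.1]
-0.05 [[247.4, 237.3], [275.7, 237.1], [304.1, 237.0]] [248.5 277.9 306.6 240.1]
0 [[246.6, 240.7], [275.7, 240.6], [304.8, 240.4]] [248.5 277.9 306.6 240.1]
0.05 [[245.9, 243.9], [275.7, 243.8], [305.5, 243.6]] [248.5 277.9 306.6 240.1]
0.1 [[245.0, 246.8], [275.7, 246.7], [306.4, 246.6]] [248.5 277.9 306.6 240.1]
0.2 [[243.1, 251.7], [275.6, 251.6], [308.2, 251.4]] [248.5 277.9 306.6 240.1]
[[392.25663068  61.57472401]]
```

>>> {"method": "servo_tool", "body": {"moves": [[[0,0,0.03,0,0,0],[0,0,0.03,0,0,0],[0,0,0.03,0,0,0],[0,0,0,0,0,0],[0,0,0,0,0,0]]]}}

```text
t: 33.25
position: [0.5052, 0.1273, 0.1196]
eef_rot: [0.626, 0.78, -0.0, -0.0]
force: [0.3, -1.0, 0.5]
gripper_width: -0.0002
finger_force: 0.0
```

>>> {"method": "servo_tool", "body": {"moves": [[[0,0,0.02,0,0,0],[0,0,0.02,0,0,0],[0,0,0,0,0,0],[0,0,0,0,0,0]]]}}

```text
t: 33.65
position: [0.5052, 0.1273, 0.1181]
eef_rot: [0.626, 0.78, -0.0, -0.0]
force: [-0.3, 0.9, 0.5]
gripper_width: -0.0002
finger_force: 0.0
```

>>> {"method": "servo_tool", "body": {"moves": [[[0,0,0.02,0,0,0],[0,0,0,0,0,0],[0,0,0,0,0,0]]]}}

```text
t: 33.95
position: [0.5052, 0.1273, 0.1173]
eef_rot: [0.626, 0.78, 0.0, -0.0]
force: [0.0, -0.3, 1.2]
gripper_width: 0.0003
finger_force: 0.0
```

>>> {"method": "servo_tool", "body": {"moves": [[[0,0,0.02,0,0,0],[0,0,0,0,0,0],[0,0,0,0,0,0]]]}}

```text
t: 34.25
position: [0.5054, 0.1273, 0.1168]
eef_rot: [0.626, 0.78, 0.0, 0.0]
force: [-1.0, -0.5, 2.1]
gripper_width: 0.0001
finger_force: 1.0
```

>>> {"method": "servo_tool", "body": {"moves": [[[0,0,0.02,0,0,0],[0,0,0,0,0,0],[0,0,0,0,0,0]]]}}

```text
t: 34.55
position: [0.5055, 0.1273, 0.1165]
eef_rot: [0.626, 0.78, 0.0, 0.0]
force: [-1.6, 0.0, 4.7]
gripper_width: 0.0002
finger_force: 2.8
```

>>> {"method": "servo_tool", "body": {"moves": [[[0,0,0.02,0,0,0],[0,0,0,0,0,0],[0,0,0,0,0,0]]]}}

```text
t: 34.85
position: [0.5056, 0.1273, 0.1164]
eef_rot: [0.626, 0.78, 0.0, 0.0]
force: [-4.2, -1.1, 8.5]
gripper_width: -0.0001
finger_force: 4.3
```

>>> {"method": "servo_tool", "body": {"moves": [[[0,0,0.02,0,0,0],[0,0,0,0,0,0],[0,0,0,0,0,0]]]}}

```text
t: 35.15
position: [0.5056, 0.1273, 0.1162]
eef_rot: [0.626, 0.78, -0.0, 0.0]
force: [-5.4, -0.6, 12.5]
gripper_width: 0.0
finger_force: 5.8
```

>>> {"method": "servo_tool", "body": {"moves": [[[0,0,0.015,0,0,0],[0,0,0,0,0,0],[0,0,0,0,0,0]]]}}

```text
t: 35.45
position: [0.5056, 0.1273, 0.116]
eef_rot: [0.626, 0.78, -0.0, 0.0]
force: [-7.4, -0.5, 13.1]
gripper_width: -0.0001
finger_force: 7.1
```

>>> {"method": "servo_tool", "body": {"moves": [[[0,0,-0.05,0,0,0],[0,0,-0.1,0,0,0],[0,0,-0.3,0,0,0],[0,0,-0.6,0,0,0],[0,0,-0.8,0,0,0],[0,0,-0.8,0,0,0],[0,0,-0.8,0,0,0],[0,0,-0.4,0,0,0],[0.0,0.4,0,0,0,0],[0,0.6,0,0,0,0],[0,0.4,0,0,0,0],[0,0,0,0,0,0],[0,0,0,0,0,0]]]}}

```text
t: 36.75
position: [0.5594, 0.1394, 0.2667]
eef_rot: [0.626, 0.78, -0.001, -0.001]
force: [0.1, 0.2, -0.2]
gripper_width: 0.0001
finger_force: 0.0
```

```bash
python3 - <<'E'
from h import *
s=sense(); c=camera_model("wrist"); im=grab_frame("wrist")
np.save("w8.npy",dict(c),allow_pickle=True)
p=np.load("jig3.npy"); J=lambda P:R.from_euler('z',p[2]).apply(P)+[p[0],p[1],0]
print(s["t"],s["position"],s["force"],proj(c,J([(.12,0,.062),(-.12,0,.062),(-.12,0,.08),(-.09,-.05,.092),(.12,.018,.062),(.12,-.018,.062)]))/.7)
cv2.imwrite("pics/w8b.png",cv2.resize(im,(800,600),interpolation=cv2.INTER_CUBIC))
E
```

```text
36.75 [0.55941717 0.1394215  0.26665865] [ 0.10837124  0.21522898 -0.19733936] [[620.17585045 188.46185239]
 [268.87149983 189.41552742]
 [261.74926872 190.9678046 ]
 [308.78835103 270.51837613]
 [623.10583545 161.33599715]
 [617.25751064 214.89474038]]
```

View pics/w8b.png

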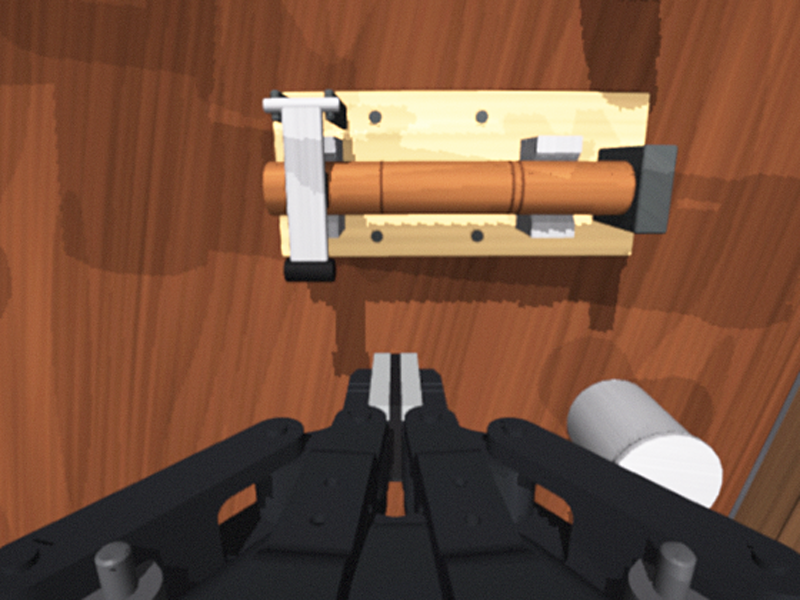

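The spindle spans (264,188) to (634,188) and meets the stop. The strap is closed over it, with the handle at (310,271) against a predicted (309,270.5). Nothing is touching, so I'm handing in.

```bash
python3 -c "
from workcell import *
print(hand_in())"
```

```text
the job is handed in; nothing more can be done
None
```

I handed the job in at about 37 s: the spindle is seated in both Vs, home against the stop (about 10 N) and clamped by the strap (about 14 N on its handle), with the gripper clear of everything; the handover gave no verdict.

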